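Nest the screw cups at the repair bench

ROBOT

A 7-joint arm with a two-finger parallel gripper is mounted at the origin on the work surface. World frame = base frame: x ahead of the robot, y to its left, z up, the work surface at z = 0. Lengths are in m, angles in rad, forces in N, time in s.
With the tool pointing down it reaches from about 0.425 to 0.875 m from the base axis. Payload 8.4 kg.
Tool frame: the origin (TCP) lies midway between the tips of the shut fingers; the grasp point (between the pads) lies pinch_z behind it (pinch_z is the distance from the TCP to the grasp point, in m); z points along the fingers, x is the direction in which the jaws open and shut, and the axes are right-handed (so a half turn about z gives the same grasp; the last joint's range is limited). The gripper opens to 87 mm and grips with 3 to 60 N. Pads are 19 mm wide; open, the fingers measure 117 mm over their backs; the gripper's body (75 mm by 190 mm) begins 51 mm behind the grasp point.
Start: joints at [1.084, 0.333, 0.04, 1.465, -0.013, 1.343, -0.059], TCP at [0.246, -0.602, 0.223] pointing down, gripper open.
Joint ranges: [-2.58, 2.58], [-0.38, 2.09], [-1.3, 1.39], [0.25, 2.4], [-1.5, 4.64], [0.08, 2.09], [-2.65, 2.65]. Speed limits (rad/s): [2.22, 2.22, 2.79, 2.79, 3.14, 3.14, 3.14].

INTERFACE

Orientations are given as a unit quaternion [w, x, y, z].
In Python, from rig import move_pose, move_l, move_joints, gripper_open, close, sleep, ik, get_obs, capture, IKError, job_done, outline_of, pinpoint, pinch_z gives the robot as it stands. The module is installed in compiled form; this text tells all that it offers. Calls block until the motion is done:
- move_pose(position, orientation): joint-space move of the TCP to a pose.
- move_l(position, ori=None, speed=0.15, until_force=None): straight line of the TCP; ori=None keeps the orientation; speed is the mean speed in m/s. With until_force (N) it stops when the force on the tool has changed by that much, and returns True; else False.
- move_joints(angles): joint-space move.
- gripper_open() and close(strength=None): open the fingers fully, or close them until they stop; strength is the grip in N (None keeps the last).
- sleep(seconds).
- ik(position, orientation): joint angles nearest the present ones, or None.
- get_obs(): the state.
- capture(name): name is "scene" or "top" or "wrist"; returns a dict with "frame" (400x640x3 uint8, red, green, blue), "camera_matrix" (3x3 intrinsics, pixels), "world_from_camera" (4x4, takes a point from camera to world coordinates). Camera axes: x right, y down, z forward; pixel columns grow to the right and rows downward; lengths in m; the calibration is good to about 2 mm. A picture is of the moment at which its call begins. There is no depth.
A pose or a line that the arm cannot do raises IKError and nothing moves.
- job_done(): hands the job in, once; it reports no verdict.
Trained networks look in a picture, given as the dict that the camera call returned (one of the last four; its "shot" number tells which), for a name from the list of things; names that differ only in an ending like _2 or _b are one class to them, and where a whole thing is asked for, a point or a joint stands for the part that bears it (a point fixed in the world has none). Each returns a list of dicts, best first, with "p" (0 to 1); they miss things now and then, are a little off and sometimes report something else, mostly with a low value. They report only what shows in the picture. A call takes as long as a camera call. They do not tell look-alikes from the thing itself.
- outline_of(picture, target): "mask" (400x640 bool, what is visible of it) and "extent" ([left, top, width, height] in pixels, round what is visible of it).
- pinpoint(picture, target): "xy" ([column, row] in pixels: a listed point, or the origin of a listed thing).
The state is a dict: "clock": time; "qpos": joint angles; "qd": joint speeds; "joint_efforts": joint torques, N m; "tcp_pos": TCP position; "orientation": TCP orientation; "contact_force": force on the tool from outside, world axes, zero at the start; "wrist_torque": the same for the moment, N m; "opening": opening from 0.0 (shut) to 1.0 (fully open).
Only numpy, scipy, OpenCV 4.12 (cv2) and the standard library are available. Lean on these libraries where they do the work, as an engineer would, in place of code of your own. Each camera call takes 0.05 s, during which the arm holds its last target.

TASK

Slide the footed cup along the bench, without lifting it, until it sits fully home in the three-sided wooden bay, against the back strip. Then gently nest the tall cup in it and after that the short cup in the tall one, each upright and lowered only until it rests by its own weight: do not drop them or press them tight. Leave the squat tub, tape roll, screwdriver and white carton where they are.

Things in the scene. Friction and masses are not known exactly. Their poses are not given: they have to be found in the camera images.
- bay: Three-sided stop of brown wood strips, 22 mm high, fixed to the bench. Origin: on the bench at the point where the axis of the footed cup stands when fully home. The bay's x points inwards, from its open mouth to its back strip; the inner face of the back strip lies at x = +51.5 mm, the inner faces of the side strips at y = +-58 mm, and the side strips reach out to x = -22 mm.
- stand_cup: The footed cup: grey plastic, 72 mm high, loose, about 0.4 kg. A round weighted foot, 100 mm across and 20 mm high, carries an upright open cup whose rim is 68 mm across outside and 59 mm inside, tapering inwards by 1 mm in radius every 10 mm down. Origin: centre of its underside, z up. It starts standing 90 to 150 mm out from home in front of the bay's mouth.
- stand_rim (a point): Centre of the footed cup's mouth, 72 mm above its underside. The cups jam on their tapers: setting a cup down in another with up to about 8 N leaves it loose, while pressing with 15 N or more, or letting it fall the last 10 mm or more, can wedge it.
- tall_mid (a point): The tall cup: plain grey plastic, round, open, loose, about 0.09 kg, standing mouth up. 92 mm high, 68 mm across at the rim, 49.6 mm at the foot (1 mm in radius every 10 mm), wall 4.4 mm. This point lies on its axis half-way up (46 mm above its underside); z up. Lowered into the footed cup it comes to rest on the taper with its rim 42 to 46 mm above the footed cup's rim, so that this point is then about 70 mm above the bench.
- short_mid (a point): The short cup: as the tall cup, but 68 mm high and 54.4 mm across at the foot; rim 68 mm across, same taper and wall. This point lies on its axis half-way up (34 mm above its underside); z up. Lowered into the tall cup it comes to rest on the taper with its rim 42 to 46 mm above the tall cup's rim, so that this point is then about 126 mm above the bench.
- squat_tub: Bystander: squat grey tub, 92 mm across, 40 mm high, loose. Origin: centre of its underside.
- tape_roll: Bystander: brown cardboard tape core lying flat, 90 mm across, 36 mm high, loose. Origin: centre of its underside.
- driver: Bystander: screwdriver with black handle lying on the bench, 170 mm long, loose.
- carton: Bystander: small white carton, 100 x 70 x 35 mm, loose. Origin: centre of its underside.
Things that resemble listed ones, but are neither listed nor needed, are in the scene too. What is shaped like the part that bears short_mid but pink is not meant.

How it is judged:
On the way, in this order (a step that is already met when the one before it is completed fails the run):
1. the footed cup stands home in the bay (x of stand_cup in the frame of bay above -0.006 m and angle between stand_cup's own z axis and vertical below 0.05 rad), for 0.2 s.
2. the tall cup rests nested in the footed cup (horizontal distance between tall_mid and stand_rim below 0.006 m and z of tall_mid in the frame of stand_cup below 0.077 m and contact force between the fingers and tall_cup below 0.2 N), for 0.2 s.
3. the short cup rests nested in the tall cup (horizontal distance between short_mid and tall_mid below 0.008 m and z of short_mid in the frame of tall_mid below 0.063 m and contact force between the fingers and short_cup below 0.2 N), for 0.2 s.
At the end, for the whole second after the job is handed in: The footed cup stands in the bay within 6 mm of the back strip; the tall cup is nested upright in it and the short cup upright in the tall cup (each within about 5 degrees of upright, rims 38 to 52 mm apart), all at rest (all of step 1 and x of stand_cup in the frame of bay below 0.006 m and y of stand_cup in the frame of bay between -0.012 and 0.012 m and angle between tall_mid's own z axis and vertical below 0.08 rad and angle between short_mid's own z axis and vertical below 0.1 rad and horizontal distance between tall_mid and stand_rim below 0.006 m and z of tall_mid in the frame of stand_cup between 0.063 and 0.077 m and horizontal distance between short_mid and tall_mid below 0.008 m and z of short_mid in the frame of tall_mid between 0.049 and 0.063 m and linear speed of each of short_cup, tall_cup below 0.02 m/s); the robot touches nothing.
It fails at once if the tall cup is wedged in the footed cup by pressing or dropping (the walls bear on each other with over 60 N in all) (contact force between tall_cup and stand_cup above 60 N).
It fails at once if the short cup is wedged in the tall cup by pressing or dropping (the walls bear on each other with over 60 N in all) (contact force between short_cup and tall_cup above 60 N).
It fails at once if the footed cup is lifted off the bench by more than 15 mm (height (world z) of stand_cup above 0.015 m).
It fails at once if a bystander is shifted by more than 25 mm (distance of any of squat_tub, tape_roll, driver, carton from where it was at the start of the episode above 0.025 m).
It also fails if it takes over 72 s, if anything falls off the work surface, if the arm or the gripper's body presses on something with over 40 N, if the wrist force passes 120 N, or if a joint passes its speed limit or range.

## Working session

There is one attempt and no reset: what is moved stays moved. The work goes in short steps, each a Python script; the robot and the scene stay as the last script left them, time stands still between calls to the robot, and variables do not carry over. Pictures are saved under pics/ and viewed, and the job is handed in when it is done.

```bash
mkdir -p pics; ls; python3 - <<'E'
from rig import *
import rig,cv2
o=get_obs();print({k:o[k] for k in('clock','tcp_pos','orientation','opening','contact_force')}, pinch_z)
for n in('scene','top','wrist'):
    c=capture(n);cv2.imwrite(f'pics/{n}0.png',c['frame'][:,:,::-1]);print(n,c['camera_matrix'].tolist(),c['world_from_camera'].round(3).tolist(),c['shot'])
    if n!='wrist':
        for t in('bay','stand_cup','stand_rim','tall_mid','short_mid'):
            print(t,[(r['p'],[round(float(v)) for v in r['xy']]) for r in pinpoint(c,t)])
E
```

```text
pics
{'clock': 0.0, 'tcp_pos': array([ 0.24556747, -0.60129601,  0.22161236]), 'orientation': array([-4.18655665e-04,  8.30092171e-01, -5.57625563e-01, -7.37644104e-04]), 'opening': 1.0023857125252202, 'contact_force': array([ 0.61312248, -0.64349719, -0.7607412 ])} 0.0187
scene [[511.60480512645347, 0.0, 321.333094985826], [0.0, 511.60480512645347, 187.79414030894972], [0.0, 0.0, 1.0]] [[-0.733, 0.539, -0.414, 1.106], [0.68, 0.587, -0.44, 0.591], [0.006, -0.604, -0.797, 1.183], [0.0, 0.0, 0.0, 1.0]] 1
bay [(0.83, [293, 230]), (0.6, [322, 137])]
stand_cup [(0.6, [331, 207])]
stand_rim [(0.83, [328, 192])]
tall_mid [(0.84, [255, 153])]
short_mid [(0.76, [414, 288]), (0.72, [377, 251])]
top [[471.7440038404223, 0.0, 325.0965576028588], [0.0, 471.7440038404223, 200.48406213884937], [0.0, 0.0, 1.0]] [[-0.007, -0.996, 0.087, 0.433], [-1.0, 0.008, 0.019, -0.014], [-0.02, -0.087, -0.996, 1.116], [0.0, 0.0, 0.0, 1.0]] 2
bay [(0.74, [234, 272])]
stand_cup [(0.88, [324, 201])]
stand_rim [(0.69, [328, 202])]
tall_mid [(0.89, [436, 178])]
short_mid [(0.71, [236, 197]), (0.65, [181, 188])]
wrist [[299.08727264484696, 0.0, 323.5544064955078], [0.0, 299.08727264484696, 203.34136487807578], [0.0, 0.0, 1.0]] [[0.379, -0.888, -0.259, 0.317], [-0.925, -0.364, -0.106, -0.573], [0.0, 0.28, -0.96, 0.385], [0.0, 0.0, 0.0, 1.0]] 3
```

View pics/scene0.png

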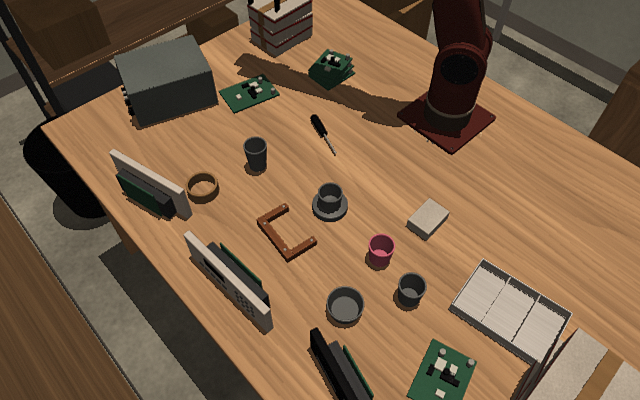

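View pics/top0.png

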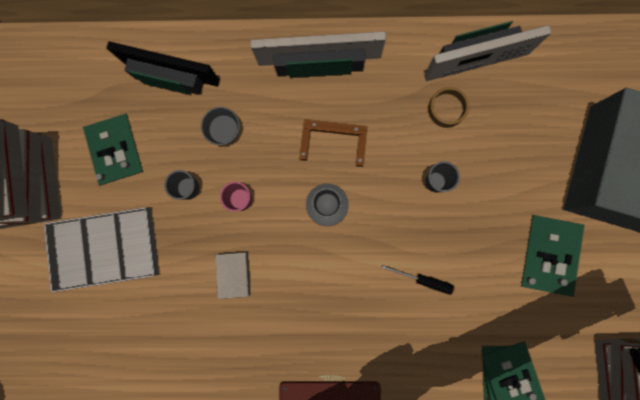

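Bay opens towards the robot (top image: back strip rows ~121–133, mouth ~165, columns 300–367). Now to measure positions precisely.

```bash
cat > h.py <<'E'
from rig import *
import numpy as np, cv2
def ray(c,uv,z):
    K=c['camera_matrix'];T=c['world_from_camera']
    d=T[:3,:3]@np.linalg.solve(K,[uv[0],uv[1],1.]);o=T[:3,3]
    return o+d*(z-o[2])/d[2]
def proj(c,P):
    T=np.linalg.inv(c['world_from_camera']);p=T[:3,:3]@np.asarray(P,float)+T[:3,3];q=c['camera_matrix']@p;return q[:2]/q[2]
def tri(cs,uvs):
    A=np.zeros((3,3));b=np.zeros(3)
    for c,u in zip(cs,uvs):
        T=c['world_from_camera'];d=T[:3,:3]@np.linalg.solve(c['camera_matrix'],[u[0],u[1],1.]);d/=np.linalg.norm(d);M=np.eye(3)-np.outer(d,d);A+=M;b+=M@T[:3,3]
    return np.linalg.solve(A,b)
def quat(jx,jy): # jaw dir in xy, tool down
    a=np.arctan2(jy,jx); return [0,np.cos(a/2),np.sin(a/2),0]
E
python3 - <<'E'
from h import *
from scipy.optimize import least_squares
from itertools import product
cs={n:capture(n) for n in('scene','top')}
# axisymmetric silhouettes: fit (x,y) from masks
for t,prof in dict(stand_cup=[(0,.05),(.02,.05),(.072,.034)],tall_mid=[(0,.0248),(.092,.034)],short_mid=[(0,.0272),(.068,.034)],squat_tub=[(0,.046),(.04,.046)],tape_roll=[(0,.045),(.036,.045)]).items():
    hz={'tall_mid':.046,'short_mid':.034}.get(t,0)
    for n,c in cs.items():
        pp=[(p['p'],ray(c,p['xy'],hz)[:2].round(4).tolist()) for p in pinpoint(c,t)]
        for o in outline_of(c,t):
            m=o['mask'];v,u=np.nonzero(m)
            ext=np.array([u.min(),v.min(),u.max()+1,v.max()+1])-.5
            a=np.linspace(0,2*np.pi,60)
            f=lambda q:(lambda P:np.r_[P.min(0),P.max(0)]-ext)(np.array([proj(c,(q[0]+r*np.cos(k),q[1]+r*np.sin(k),z)) for z,r in prof for k in a]))
            s=least_squares(f,ray(c,(u.mean(),v.mean()),.02)[:2])
            print(t,n,round(o['p'],2),s.x.round(4),'res',s.fun.round(1),'col',c['frame'][m].mean(0).round())
        print('   pin',pp)
for n,c in cs.items():
    for o in outline_of(c,'bay'):
        m=o['mask'];print('bay',n,o['p'],o['extent'])
        cv2.imwrite(f'pics/bay_{n}.png',(m*255).astype(np.uint8))
    h=cv2.cvtColor(c['frame'],cv2.COLOR_RGB2HSV)
    if n=='top':
        cr=c['frame'][110:240,280:470,::-1];cv2.imwrite('pics/crop.png',cv2.resize(cr,None,fx=4,fy=4,interpolation=cv2.INTER_CUBIC))
for t in('driver','carton'):
    for n,c in cs.items(): print(t,n,[(p['p'],ray(c,p['xy'],0)[:2].round(3)) for p in pinpoint(c,t)])
# bay fit via masks IoU
best={}
def boxes(x,y,a,w=.012,h=.022):
    R=np.array([[np.cos(a),-np.sin(a)],[np.sin(a),np.cos(a)]]);out=[]
    for x0,x1,y0,y1 in((.0515,.0515+w,-.058-w,.058+w),(-.022,.0515,.058,.058+w),(-.022,.0515,-.058-w,-.058)):
        out.append([np.r_[R@[p,q]+[x,y],z] for p,q,z in product((x0,x1),(y0,y1),(0,h))])
    return out
from scipy.optimize import differential_evolution,minimize
ms={n:max(outline_of(c,'bay'),key=lambda o:o['p'])['mask'] for n,c in cs.items()}
def cost(q,names=('scene','top')):
    e=0
    for n in names:
        im=np.zeros((400,640),np.uint8)
        for b in boxes(q[0],q[1],q[2],q[3]):
            P=np.array([proj(cs[n],p) for p in b]).astype(np.float32)
            cv2.fillConvexPoly(im,cv2.convexHull(np.round(P*16).astype(np.int32)),1,shift=4)
        m=ms[n];e+=1-(m&(im>0)).sum()/(m|(im>0)).sum()
    return e
for names in(('scene','top'),('scene',),('top',)):
    r=differential_evolution(cost,[(.5,.75),(-.1,.1),(-.6,.6),(.008,.025)],args=(names,),seed=1,maxiter=40,popsize=12)
    print('bayfit',names,r.x.round(4),r.fun)
E
```

```text
stand_cup scene 0.9 [0.5201 0.0027] res [ 0.1  0.  -0.1 -0. ] col [61. 59. 54.]
   pin [(0.76, [0.5162, 0.0027])]
stand_cup top 0.76 [0.5218 0.0023] res [ 0.1 -0.  -0.1  0. ] col [79. 77. 74.]
stand_cup top 0.63 [ 0.5857 -0.2679] res [-4.9 -5.2  4.8  5.1] col [60. 57. 53.]
   pin [(0.96, [0.5199, -0.0035]), (0.31, [0.7438, -0.2958]), (0.19, [0.52, 0.0])]
tall_mid scene 0.67 [ 0.5751 -0.2551] res [ 0.6  0.1 -0.6 -0.1] col [45. 42. 37.]
tall_mid scene 0.26 [0.6838 0.0151] res [ 16.6  11.  -16.6 -10.1] col [98. 58. 35.]
   pin [(0.77, [0.5756, -0.2458])]
tall_mid top 0.69 [ 0.575  -0.2538] res [-0.1 -0.1  0.1  0.1] col [57. 55. 52.]
tall_mid top 0.44 [0.3634 0.2087] res [ 0.1  7.6 -0.1 -7.6] col [134. 124. 111.]
   pin [(0.91, [0.5803, -0.2558])]
short_mid scene 0.96 [0.5357 0.2091] res [-0.5  0.   0.5 -0. ] col [102.  49.  56.]
short_mid scene 0.9 [0.5629 0.3356] res [-0.1  0.9  0.1 -0.9] col [56. 52. 47.]
short_mid scene 0.47 [0.6769 0.0071] res [ 17.3  12.8 -17.4 -11.8] col [101.  61.  37.]
   pin [(0.98, [0.5425, 0.2107]), (0.62, [0.567, 0.3361])]
short_mid top 0.95 [0.5653 0.3339] 
[... 706 characters left out ...]
 0.52 [0.5196 0.0021] res [ 1.9  1.2 -1.9 -1.2] col [78. 77. 74.]
   pin [(0.96, [0.7444, -0.2863]), (0.73, [0.3434, -0.2067])]
bay scene 0.66 [257.4, 205.5, 59.7, 57.9]
bay top 0.86 [302.0, 120.9, 59.7, 47.0]
driver scene [(0.63, array([ 0.346, -0.201])), (0.42, array([0.703, 0.253]))]
driver top [(0.57, array([ 0.344, -0.207])), (0.29, array([0.527, 0.   ]))]
carton scene [(0.67, array([0.359, 0.234]))]
carton top [(0.56, array([0.359, 0.226])), (0.24, array([0.529, 0.001]))]
bayfit ('scene', 'top') [ 0.6437 -0.0105 -0.1026  0.0171] 0.2072876058222417
bayfit ('scene',) [ 0.6432 -0.0094 -0.1153  0.0177] 0.06737588652482274
bayfit ('top',) [ 0.6441 -0.0109 -0.0993  0.0165] 0.1129568106312292
```

```bash
python3 - <<'E'
from h import *
c=capture('top');im=c['frame'][:,:,::-1].copy()
q=(.6439,-.0105,-.104);R=np.array([[np.cos(q[2]),-np.sin(q[2])],[np.sin(q[2]),np.cos(q[2])]])
big=cv2.resize(im[100:240,270:390],None,fx=5,fy=5,interpolation=cv2.INTER_CUBIC)
P=[R@p+q[:2] for p in([-.022,.058],[.0515,.058],[.0515,-.058],[-.022,-.058])]
for z,col in((0,(0,255,0)),(.022,(255,255,0))):
    pts=np.array([((proj(c,(*p,z))-[270,100]+.5)*5) for p in P]);cv2.polylines(big,[np.round(pts).astype(int)],False,col,1)
for k in np.linspace(0,6.28,80):
    u=(proj(c,(.521+.05*np.cos(k),.0025+.05*np.sin(k),.02))-[270,100]+.5)*5;cv2.circle(big,tuple(int(v) for v in u),1,(0,0,255),-1)
    u=(proj(c,(.521+.034*np.cos(k),.0025+.034*np.sin(k),.072))-[270,100]+.5)*5;cv2.circle(big,tuple(int(v) for v in u),1,(0,255,255),-1)
cv2.imwrite('pics/ov.png',big)
for nm,p in dict(stand=(.521,.0025,.036),home=(.644,-.0105,.036),tall=(.575,-.2542,.06),short=(.5645,.3347,.036),nest=(.644,-.0105,.25)).items():
    for a in(-.104,-.104+np.pi):
        s=ik(list(p),quat(np.cos(a),np.sin(a)));print(nm,round(a,2),None if s is None else np.round(s,2))
E
```

```text
stand -0.1 [ 0.45  0.32 -0.62  1.95  0.23  0.94 -0.38]
stand 3.04 [ 0.83  0.49 -1.09  1.94  0.51  1.03  2.54]
home -0.1 [ 0.37  0.54 -0.56  1.65  0.32  1.05 -0.39]
home 3.04 [ 0.72  0.76 -1.1   1.63  0.72  1.21  2.5 ]
tall -0.1 [ 0.64  0.45 -0.37  1.68  0.18  1.05  0.11]
tall 3.04 [-0.49  0.77  1.21  1.74 -0.77  1.2  -2.31]
short -0.1 [ 0.01  0.66 -0.85  1.6   0.53  1.13 -1.08]
short 3.04 [ 0.15  0.79 -1.1   1.6   0.73  1.22  1.94]
nest -0.1 [ 0.4   0.37 -0.6   1.41  0.21  1.42 -0.31]
nest 3.04 [ 0.77  0.59 -1.24  1.39  0.56  1.54  2.61]
```

View pics/ov.png

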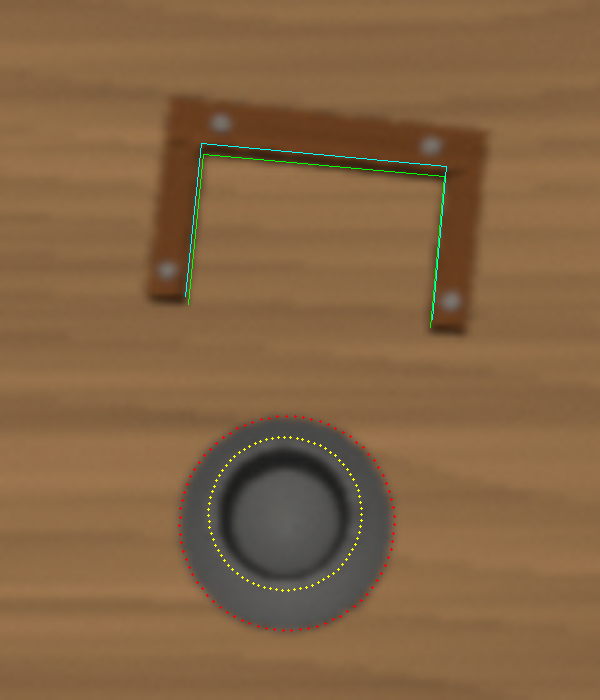

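The overlay shows both fits are right: the inner bay outline lies on the strips, and the foot and rim circles lie on the cup. Next, slide the footed cup home.

```bash
python3 - <<'E'
from h import *
a=-.104;q=quat(np.cos(a),np.sin(a))
move_pose([.521,.0025,.18],q)
move_l([.521,.0025,.037],speed=.15)
close(12); o=get_obs();print(o['tcp_pos'],o['opening'],o['contact_force'])
d=np.array([np.cos(a),np.sin(a),0]);H=np.array([.6439,-.0105,.037])
move_l((H-.012*d).tolist(),speed=.06);print(get_obs()['contact_force'])
print(move_l((H+.006*d).tolist(),speed=.015,until_force=8)); o=get_obs();print(o['clock'],o['tcp_pos'],o['contact_force'],o['opening'])
c=capture('top');cv2.imwrite('pics/slid.png',cv2.resize(c['frame'][60:260,220:440,::-1],None,fx=3,fy=3))
E
```

```text
[0.52123108 0.00243139 0.03728691] 0.7521788952280936 [-0.4524008  -0.09809586  2.13007539]
[-9.43898387  2.07884196  9.57233778]
True
9.125 [ 0.64391442 -0.00999777  0.03703752] [-2.66437028 -0.15940885  7.26184669] 0.75670570960118
```

View pics/slid.png

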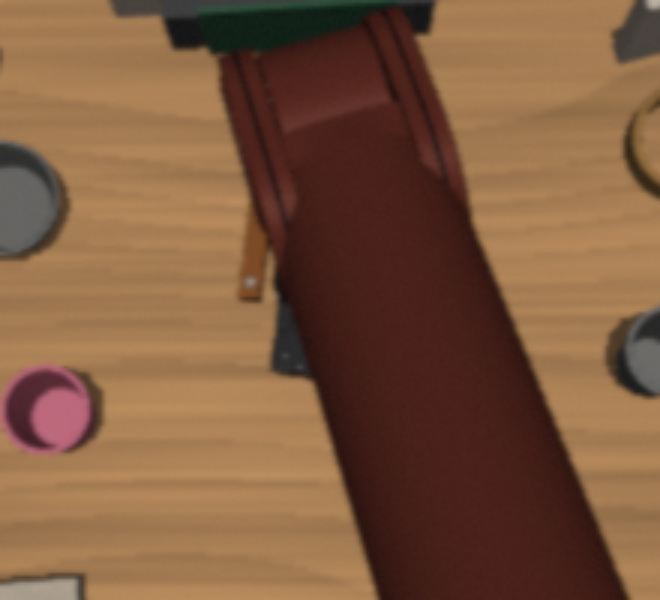

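The position matches home, but the force stop may just be friction easing off. I'll push a little further to seat it for certain, then release and look.

```bash
python3 - <<'E'
from h import *
a=-.104;d=np.array([np.cos(a),np.sin(a),0])
p=get_obs()['tcp_pos']
print(move_l((p+.005*d).tolist(),speed=.01,until_force=16)); o=get_obs();print(o['tcp_pos'],o['contact_force'])
gripper_open();o=get_obs();print(o['tcp_pos'],o['contact_force'])
p=o['tcp_pos'];move_l([p[0],p[1],.2],speed=.2)
q=quat(np.cos(a),np.sin(a));move_pose([.575,-.2542,.2],q)
c=capture('top');s=capture('scene');print(get_obs()['clock'])
for n,cc in(('top',c),('scene',s)):
    for t,prof in dict(stand_cup=[(0,.05),(.02,.05),(.072,.034)]).items():
        print(n,[(r['p'],ray(cc,r['xy'],.072)[:2].round(4)) for r in pinpoint(cc,'stand_rim')])
big=cv2.resize(c['frame'][100:240,270:390,::-1],None,fx=5,fy=5,interpolation=cv2.INTER_CUBIC)
X,Y=.6439,-.0105
for k in np.linspace(0,6.28,80):
  for r,z,col in((.05,.02,(0,0,255)),(.034,.072,(0,255,255)),(.0295,.072,(0,255,0))):
    u=(proj(c,(X+r*np.cos(k),Y+r*np.sin(k),z))-[270,100]+.5)*5;cv2.circle(big,tuple(int(v) for v in u),1,col,-1)
cv2.imwrite('pics/home.png',big);cv2.imwrite('pics/sc1.png',s['frame'][:,:,::-1])
E
```

```text
True
[ 0.64373291 -0.00999554  0.03683423] [-2.78081922 -0.37610352  6.96965564]
[ 0.64379491 -0.01008248  0.03643347] [0.77614789 0.35238474 0.42861174]
12.3083
top []
scene [(0.67, array([ 0.6412, -0.0069])), (0.19, array([ 0.7786, -0.2252]))]
```

View pics/home.png

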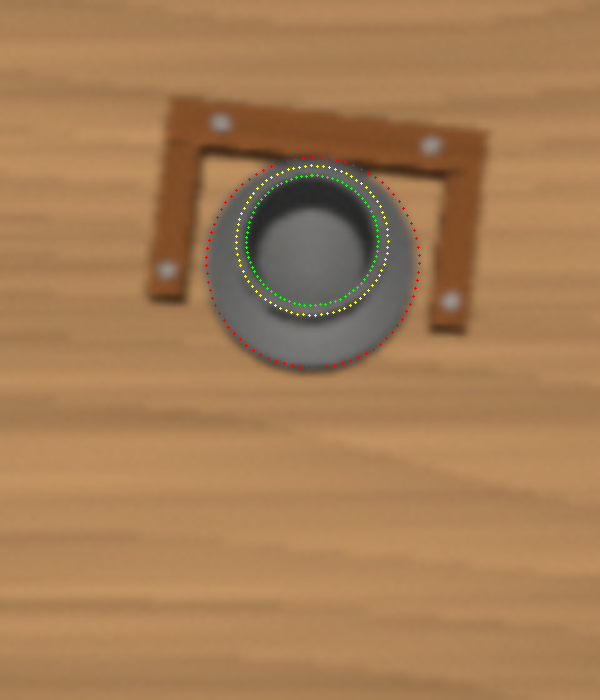

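The foot is against the back strip, about 1–2 mm nearer the robot than my drawn circles. I'll refit the cup's position and grasp the tall cup.

```bash
cat >> h.py <<'E'
from scipy.optimize import least_squares
def fit(c,t,prof,z0=0,guess=None,use=(0,1,2,3)):
    out=[];a=np.linspace(0,2*np.pi,60);use=list(use)
    for o in outline_of(c,t):
        v,u=np.nonzero(o['mask']);ext=np.array([u.min(),v.min(),u.max()+1,v.max()+1])-.5
        f=lambda q:((lambda P:np.r_[P.min(0),P.max(0)]-ext)(np.array([proj(c,(q[0]+r*np.cos(k),q[1]+r*np.sin(k),z+z0)) for z,r in prof for k in a])))[use]
        s=least_squares(f,ray(c,(u.mean(),v.mean()),z0+.02)[:2]);out.append((round(o['p'],2),s.x.round(4).tolist(),s.fun.round(1).tolist()))
    return out
STAND=[(0,.05),(.02,.05),(.072,.034)];TALL=[(0,.0248),(.092,.034)];SHORT=[(0,.0272),(.068,.034)]
E
python3 - <<'E'
from h import *
for n in('top','scene'):
    c=capture(n);print(n,fit(c,'stand_cup',STAND))
move_l([.575,-.2542,.062],speed=.15);print(get_obs()['contact_force'])
close(8);o=get_obs();print(o['tcp_pos'],o['opening'],o['contact_force'])
p=o['tcp_pos'];move_l([p[0],p[1],.21],speed=.15)
o=get_obs();print(o['opening'],o['contact_force'])
for n in('scene','wrist'):
    c=capture(n);cv2.imwrite(f'pics/{n}2.png',c['frame'][:,:,::-1])
    print([(r['p'],r['xy']) for r in pinpoint(c,'tall_mid')])
print(get_obs()['clock'])
E
```

```text
top [(0.55, [0.6431, -0.0114], [0.8, -0.1, -0.7, 0.1])]
scene [(0.88, [0.6405, -0.0098], [-0.0, 0.4, 0.0, -0.4])]
[0.44551904 0.24841237 0.10139465]
[ 0.5751545  -0.254284    0.06236236] 0.751337464015563 [-1.02456702  0.1389988   2.89762227]
0.7531554214933414 [ 0.69590591 -0.66789818 -1.81727848]
[(0.94, [253.6, 120.1])]
[(0.98, [323.7, 239.7])]
15.525
```

View pics/scene2.png

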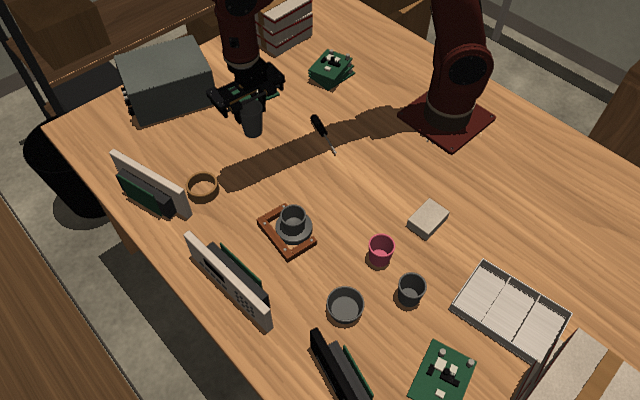

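View pics/wrist2.png

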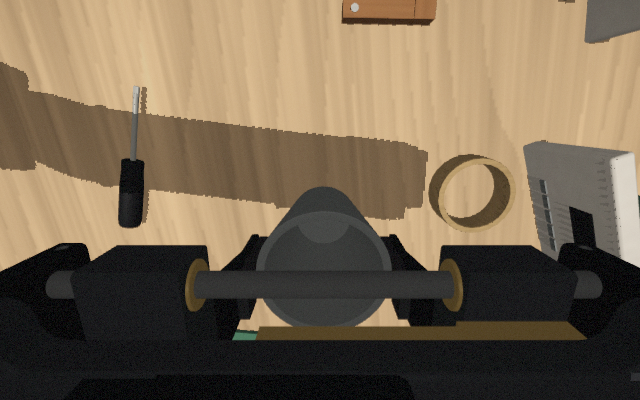

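```bash
python3 - <<'E'
from h import *
a=-.104;q=quat(np.cos(a),np.sin(a));X,Y=.643,-.0106
move_pose([X,Y,.21],q)
print(move_l([X,Y,.135],speed=.12,until_force=8),move_l([X,Y,.116],speed=.03,until_force=4));o=get_obs();print(o['tcp_pos'],o['contact_force'])
r=move_l([X,Y,.080],speed=.012,until_force=2.5);o=get_obs();print(r,o['tcp_pos'],o['contact_force'],o['opening'],o['clock'])
c=capture('scene');cv2.imwrite('pics/n1.png',cv2.resize(c['frame'][120:290,180:400,::-1],None,fx=3,fy=3))
E
```

```text
False False
[ 0.64309693 -0.01058194  0.11609223] [ 0.67970484 -0.07794933 -0.49233293]
True [ 0.6435622  -0.01041401  0.09164336] [ 1.76074481 -0.06694571  0.82519195] 0.7568371868757223 19.95
```

View pics/n1.png

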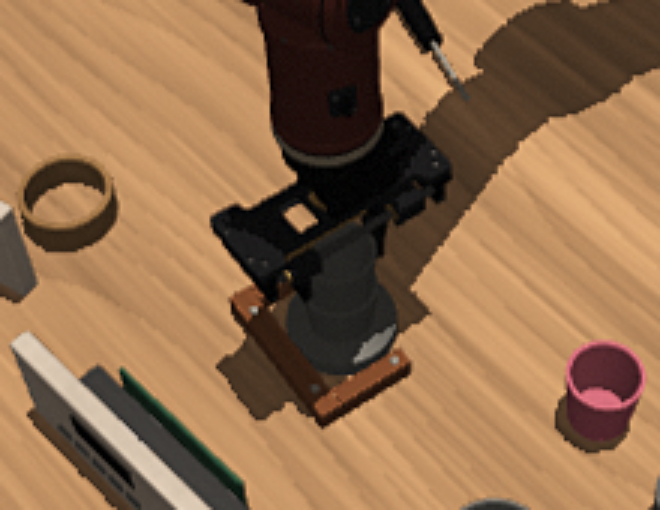

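It stopped about 5 mm above the expected rest height with a +x reaction of 1–2 N, so it's brushing one wall. I'll shift in +x a little and keep lowering gently.

```bash
python3 - <<'E'
from h import *
p=get_obs()['tcp_pos'];X=p[0]+.0006;Y=p[1]
move_l([X,Y,p[2]+.001],speed=.01);print(get_obs()['contact_force'])
r=move_l([X,Y,.082],speed=.01,until_force=4);o=get_obs();print(r,o['tcp_pos'],o['contact_force'],o['clock'])
E
```

```text
[ 0.62558832  0.72327414 -1.01616444]
True [ 0.64416544 -0.00981986  0.08612162] [0.25748812 0.88308468 3.77790701] 21.0
```

It's now at the expected height (TCP 0.0861, expected 0.0864) and bearing about 4 N vertically. Releasing.

```bash
python3 - <<'E'
from h import *
gripper_open();o=get_obs();p=o['tcp_pos'];print(p,o['contact_force'])
sleep(.2)
move_l([p[0],p[1],.22],speed=.15)
a=-.104;q=quat(np.cos(a),np.sin(a));move_pose([.5645,.3347,.2],q)
for n in('top','scene'):
    c=capture(n);print(n,fit(c,'tall_mid',TALL,.024,use=(0,1,2) if n=='top' else (0,1,2)),[(r['p'],ray(c,r['xy'],.07)[:2].round(4)) for r in pinpoint(c,'tall_mid')],fit(c,'stand_cup',STAND),[(r['p'],r['xy']) for r in pinpoint(c,'tall_mid')])
    P=proj(c,(.6435,-.0105,.07)).astype(int);im=c['frame'][P[1]-50:P[1]+50,P[0]-60:P[0]+60,::-1]
    big=cv2.resize(im,None,fx=6,fy=6,interpolation=cv2.INTER_CUBIC)
    for k in np.linspace(0,6.28,80):
      for r,z,col in((.05,.02,(0,0,255)),(.034,.072,(0,255,255)),(.034,.116,(0,255,0))):
        u=(proj(c,(.6435+r*np.cos(k),-.0105+r*np.sin(k),z))-P+[60,50]+.5)*6;cv2.circle(big,tuple(int(v) for v in u),1,col,-1)
    cv2.imwrite(f'pics/nest_{n}.png',big)
print(get_obs()['clock'])
E
```

```text
[ 0.64362738 -0.00991632  0.08556983] [-0.11113838 -0.45556708 -0.12261445]
top [(0.7, [0.6428, -0.0108], [-0.3, -0.0, 0.3])] [(0.69, array([ 0.6537, -0.0091]))] [(0.6, [0.6347, -0.0102], [0.2, -3.6, -0.2, 3.6])] [(0.69, [331.3, 143.5])]
scene [(0.8, [0.6445, -0.0075], [-0.8, -0.0, 0.8])] [(0.9, array([ 0.6497, -0.0063]))] [(0.86, [0.6516, 0.003], [-0.1, -5.4, 0.2, 5.1])] [(0.9, [291.5, 216.7])]
24.775
```

View pics/nest_top.png

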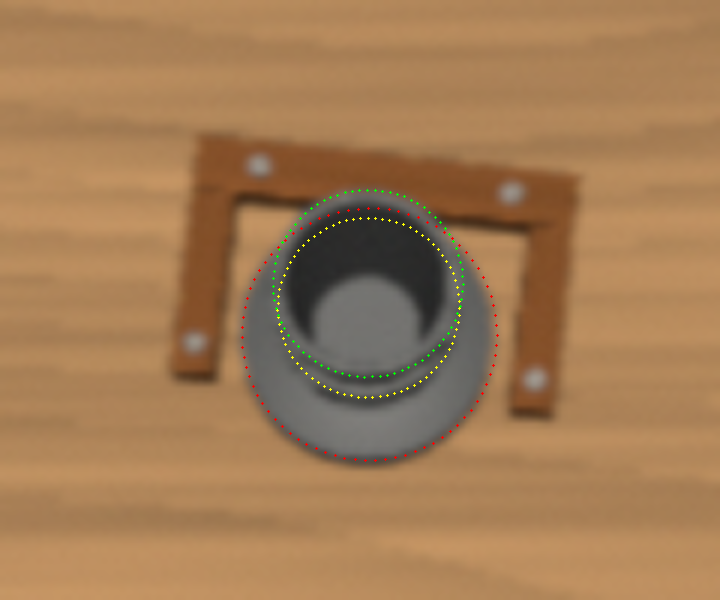

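View pics/nest_scene.png

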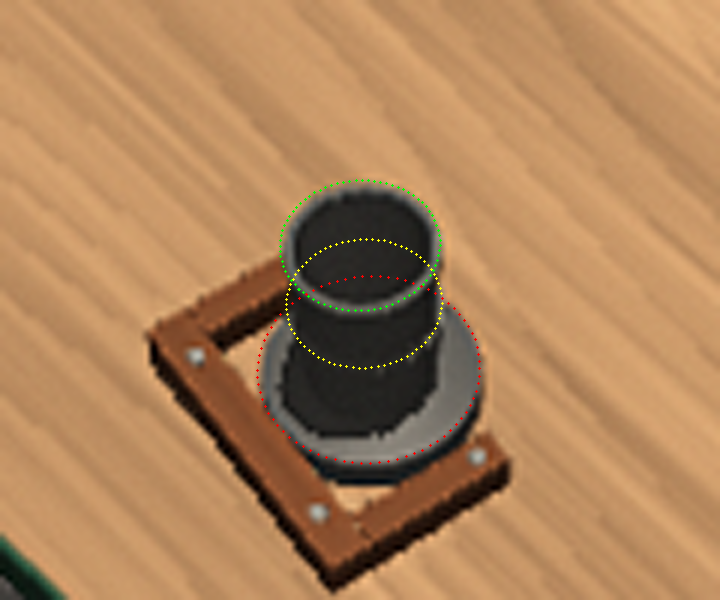

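The tall cup is nested: its rim lies on the expected circle at z ≈ 0.116 in both views. Now the short grey cup.

```bash
python3 - <<'E'
from h import *
a=-.104;q=quat(np.cos(a),np.sin(a))
move_l([.5645,.3347,.038],speed=.15);print(get_obs()['contact_force'])
close(8);o=get_obs();p=o['tcp_pos'];print(p,o['opening'],o['contact_force'])
move_l([p[0],p[1],.26],speed=.2);o=get_obs();print(o['opening'],o['contact_force'])
c=capture('wrist');cv2.imwrite('pics/w3.png',c['frame'][:,:,::-1])
X,Y=.6433,-.0102
move_pose([X,Y,.26],q)
c=capture('scene');cv2.imwrite('pics/s3.png',cv2.resize(c['frame'][60:260,180:400,::-1],None,fx=3,fy=3))
print(get_obs()['clock'])
E
```

```text
[-0.10764124  0.37149298  0.02365766]
[0.56458128 0.33476403 0.03828888] 0.7549623880914458 [-1.12811264 -0.24701141  2.46734406]
0.7608255602588387 [ 0.14621343  0.18127547 -1.94242554]
29.2167
```

View pics/w3.png

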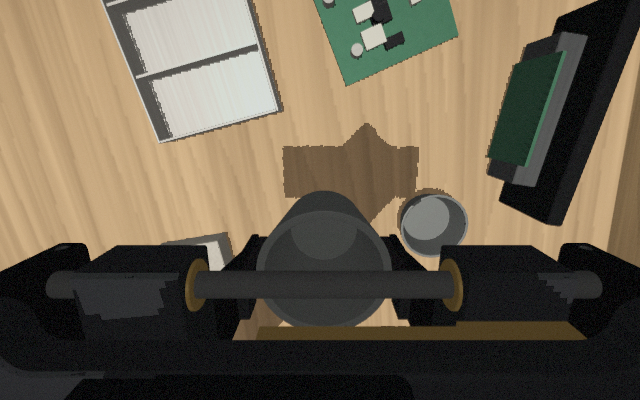

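View pics/s3.png

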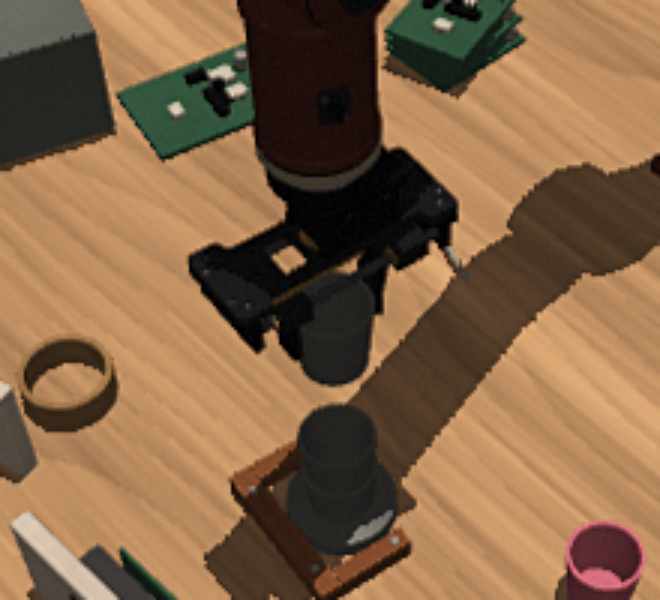

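The short cup is held upright, centred in the wrist image (column ~323), and stands over the stack. Lowering.

```bash
python3 - <<'E'
from h import *
X,Y=.6433,-.0102
print(move_l([X,Y,.168],speed=.12,until_force=8))
r=move_l([X,Y,.124],speed=.012,until_force=2.5);o=get_obs();print(r,o['tcp_pos'],o['contact_force'],o['opening'],o['clock'])
E
```

```text
False
True [ 0.64387792 -0.01011636  0.12879308] [ 1.43383008 -0.10435466  1.45882525] 0.7528192809557283 32.95
```

The height matches rest (0.1288, expected about 0.130) and the load is about 3 N. Releasing, then a look.

```bash
python3 - <<'E'
from h import *
gripper_open();o=get_obs();p=o['tcp_pos'];print(p,o['contact_force'])
sleep(.2)
move_l([p[0],p[1],.26],speed=.15)
a=-.104;move_pose([.5,.30,.26],quat(np.cos(a),np.sin(a)))
for n in('top','scene'):
    c=capture(n);cv2.imwrite(f'pics/end_{n}.png',c['frame'][:,:,::-1]);print(n,fit(c,'short_mid',SHORT,.092,use=(0,1,2)))
    for t in('squat_tub','tape_roll'): print(t,[(x['p'],ray(c,x['xy'],0)[:2].round(3)) for x in pinpoint(c,t)][:1])
    P=proj(c,(.6435,-.0105,.1)).astype(int);im=c['frame'][P[1]-50:P[1]+50,P[0]-60:P[0]+60,::-1]
    big=cv2.resize(im,None,fx=5,fy=5,interpolation=cv2.INTER_CUBIC)
    for k in np.linspace(0,6.28,80):
      for r,z,col in((.05,.02,(0,0,255)),(.034,.116,(0,255,255)),(.034,.160,(0,255,0))):
        u=(proj(c,(.6435+r*np.cos(k),-.0105+r*np.sin(k),z))-P+[60,50]+.5)*5;cv2.circle(big,tuple(int(v) for v in u),1,col,-1)
    cv2.imwrite(f'pics/fin_{n}.png',big)
print(get_obs()['clock'])
E
python3 -c "
import cv2;cv2.imwrite('pics/fin.png',cv2.vconcat([cv2.imread('pics/fin_top.png')[:290*2][:500],cv2.imread('pics/fin_scene.png')])[::,:][:1000:] if 0 else cv2.resize(cv2.hconcat([cv2.imread('pics/fin_top.png'),cv2.imread('pics/fin_scene.png')]),(800,333)))"
```

```text
[ 0.64353489 -0.01019492  0.12847289] [-0.48937006 -0.35442948  0.00533889]
top [(0.8, [0.5238, 0.1894], [-1.7, -0.0, 1.8])]
squat_tub [(0.87, array([0.714, 0.256]))]
tape_roll [(0.59, array([ 0.751, -0.287]))]
scene [(0.69, [0.6429, -0.0086], [0.3, 0.0, -0.3]), (0.68, [0.5864, 0.2408], [-1.7, -0.1, 1.7])]
squat_tub [(0.88, array([0.711, 0.254]))]
tape_roll [(0.77, array([ 0.752, -0.28 ]))]
36.5583
```

View pics/fin.png

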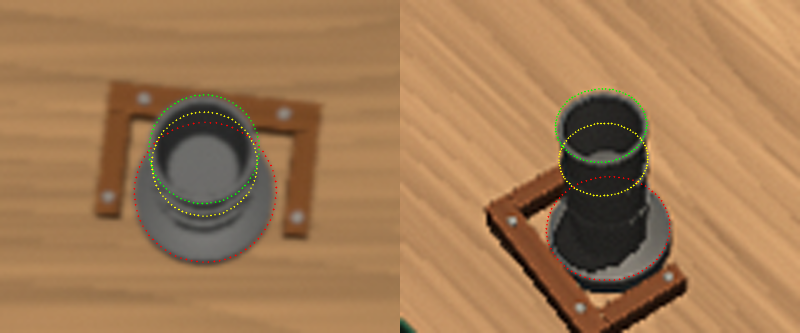

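View pics/end_scene.png

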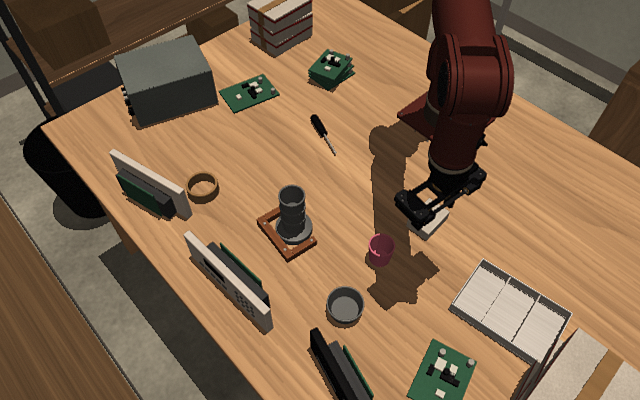

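The stack stands upright in the bay (scene image ~column 292, rows 190–240), its rims match the predicted circles, and the bystanders haven't moved. Handing in.

```bash
python3 -c "
from rig import *
print(get_obs()['contact_force']);job_done();print(get_obs()['clock'])"
```

```text
[ 0.16779116  0.40378136 -0.14608548]
the job is handed in; nothing more can be done
the job is handed in; nothing more can be done
```

I slid the footed cup along the bench into the bay against the back strip. Then I nested the tall cup in it and the short grey cup in the tall one, lowering each under a low force limit and releasing it. The job was handed in soon after 36.6 s on the robot's clock, within the 72 s limit; no verdict was reported.

- **Position:** in the last pictures the three cups stand upright in the bay. Their rims lie within about a pixel (roughly 2 mm) of the circles expected for rims at 116 mm and 160 mm.
- **Height at release:** the heights were 0.1 mm (tall cup) and about 1 mm (short cup) from those expected at rest. The vertical load at release was about 4 N for the tall cup and 3 N for the short one.
- **Bystanders:** the squat tub and tape roll measured within a few mm of where they started. The screwdriver looked unmoved. The carton was partly hidden by the arm in the last scene picture, so I did not re-measure it, but the arm never came near it at bench height.

**Checks that disagreed:**
- The first force stop in the slide may have been friction easing off, so I pushed again; it stopped at once at the same place.
- The tall cup first caught a wall 5 mm high. I moved it 0.6 mm across and lowered it again without trouble.
- The final top-view search for the short cup gave no match on the stack. For it I relied on the scene view, about 2 mm from where I released it, and on the drawn circles.

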